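# Point out the press tooling for a control-arm bushing

## Task

The apprentice is about to press the large bushing out of the control arm that lies on the black press plates: show them the set-up. With the fingertips, point at that bushing, then at the driver disc that fits it (it bears on the bushing's steel shell and passes through the eye without catching), then at the receiver sleeve that fits it (it lets the bushing in but holds up the eye): keep the fingertips still about 3 cm above the middle of each for a good two seconds. Touch nothing, travel with the hand high so that no wrong piece is pointed at, and finish with the hand raised some 25 cm above the bench.

Things in the scene. Friction and masses are not known exactly. Their poses are not given: they have to be found in the camera images.
- control_arm: Forged bare aluminium control arm, 276 mm long, 45 mm thick, lying flat at any angle on the two black press plates (together 200 x 200 x 25 mm, bolted to the bench on the robot's left). A round upright eye with a rubber bushing at each end, a large and a small one. Origin: midway between the eyes, on its underside; x points to the small eye, z up.
- large_bushing (a point): Centre of the top of the large bushing, 77 mm above the bench, to be pressed down out of the large eye of the control arm. The eye is 80 mm across outside; the bushing in it: steel shell 60 mm outside diameter and 3.5 mm thick, black rubber, a steel inner tube 24 mm across standing 3 mm proud at the top. z up.
- small_bushing (a point): Centre of the top of the small bushing at the arm's other end, 210 mm from the large one, also 77 mm above the bench: eye 52 mm outside, bushing shell 36 mm. Not the one to point at.
- mat: Black rubber mat, 330 (x) x 360 (y) x 3 mm, lying on the bench on the robot's right. Three driver discs and three receiver sleeves stand mixed on it in two rows of three (150 mm between the rows, 115 mm within a row); which stands where varies. The side of a neighbouring tall sleeve can be only 55 mm from the middle of a disc. Origin: centre of its underside.
- driver_32_top (a point): Centre of the top of a plain steel driver disc, 32 mm diameter, 20 mm thick, with a dark 14 mm centre hole. Disc tops are 23 mm above the bench. z up.
- driver_56_top (a point): Centre of the top of the like steel driver disc of 56 mm diameter, 20 mm thick.
- driver_76_top (a point): Centre of the top of the like steel driver disc of 76 mm diameter, 20 mm thick.
- sleeve_40_top (a point): Centre of the open mouth of a plain steel receiver sleeve (an upright tube open at both ends), bore 40 mm, outside 50 mm, 70 mm tall. Sleeve mouths are 73 mm above the bench.
- sleeve_66_top (a point): Centre of the open mouth of the like steel receiver sleeve of bore 66 mm, outside 78 mm, 70 mm tall.
- sleeve_84_top (a point): Centre of the open mouth of the like steel receiver sleeve of bore 84 mm, outside 98 mm, 70 mm tall.
- new_bushing_top (a point): Bystander: centre of the top of a loose new bushing (60 mm diameter, 52 mm tall, steel shell, black rubber, steel inner tube) standing on the mat between the tooling, its top 55 mm above the bench. Not the one to point at.
- bolt: Bystander: hex bolt standing head down on the mat between the tooling, 65 mm tall, head 21 mm. Origin: centre of its underside.
- socket: Bystander: steel socket, 28 mm across, 38 mm tall, standing beyond the gap between mat and plates. (Other tools and tins lie loose farther back, up to 190 mm tall.) Origin: centre of its underside.
Things that resemble listed ones, but are neither listed nor needed, are in the scene too. Leave any blue or purple look-alike of the part that bears driver_56_top alone.

How it is judged:
By the outcome, as a careful person would: the job done as asked, in the order asked, and still so for the second after the job is handed in, with the robot touching nothing.
It also fails if it takes over 56 s, if anything falls off the work surface, if the arm or the gripper's body presses on something with over 40 N, if the wrist force passes 120 N, or if a joint passes its speed limit or range.

## Robot

A 7-joint arm with a two-finger parallel gripper is mounted at the origin on the work surface. World frame = base frame: x ahead of the robot, y to its left, z up, the work surface at z = 0. Lengths are in m, angles in degrees, forces in N, time in s.
With the tool pointing down it reaches from about 0.4 to 0.75 m from the base axis. Payload 19.5 kg.
Tool frame: the origin (TCP) lies between the finger pads; the fingertips stand 25 mm ahead of it and the grasp point (between the pads) lies 6 mm ahead of it; x points along the fingers, y is the direction in which the jaws open and shut, and the axes are right-handed (so a half turn about x gives the same grasp; the last joint's range is limited). The gripper opens to 85 mm and grips with 20 to 120 N. Pads are 22 mm wide; open, the fingers measure 114 mm over their backs; the gripper's body (76 mm by 85 mm) begins 54 mm behind the grasp point. The pads swing forward as they close: fully open they stand 13 mm farther back than shut.
Start: joints at [-2.389, 40.479, -1.581, 85.061, 1.261, 54.483, -4.326], TCP at [0.575, 0, 0.256] pointing down, gripper open.
Joint ranges: [-155.06, 155.06], [-18.47, 123.98], [-90, 86.84], [0, 140.48], [-83.41, 263.41], [0, 116], [-161.91, 161.91]. Speed limits (degrees/s): [108.29, 108.29, 147.25, 147.25, 172.46, 172.46, 172.46].

## Interface

Orientations are given as [roll, pitch, yaw] about the fixed x, y, z axes, in that order (R = Rz(yaw) Ry(pitch) Rx(roll)).
In Python, from rig import ctrl gives the robot as it stands.
- The arm moves only by the shell command python3 -m handwheel 'ROWS' [FORCE]. ROWS is JSON, a list of rows, each a list of 7 numbers: the gripper command: -1 is fully open, 1 is shut, values between are in proportion, then the shift along the tool's x, y, z each as a share of 30 cm, from -1 to 1, then the turn, a rotation vector about the tool's x, y, z each as a share of 0.5 rad, from -1 to 1. In form: [[gripper, tx, ty, tz, rx, ry, rz], ...]. A call has 1 to 10 rows; each row is the pose to reach, as a shift and turn from the pose commanded when the call began, along the tool's axes at that moment; what a row does not reach only later rows make up. A row lasts 1/10 s, in which the tool goes at most 50 mm and 8.59 degrees, less where a joint would pass 70% of its speed; a pose out of reach is approached as far as the arm can. A call with a number of a shift or a turn outside -1 to 1 is refused whole. A call with a gripper value outside its range is refused whole. The fingers move at their own pace and stop on an object; FORCE is the grip in N (left out, the last holds). Time passes only in rows, so rows that repeat a pose let the fingers close. It gives the time, the measured TCP pose, the force and the opening at its end, in the units of the state.
- ctrl.sense(): the state, without advancing time (a new reading comes with each control period).
- ctrl.grab_frame(name): name is "scene" or "side" or "wrist"; returns the picture (400x640x3 uint8, red, green, blue); there is no depth.
- ctrl.camera_info(name): a dict with "fx", "fy", "cx", "cy" (pixels), "camera_from_world" (4x4, takes a point from world to camera coordinates). Camera axes: x right, y down, z forward; pixel columns grow to the right and rows downward; lengths in m; the calibration is good to about 2 mm. A picture is of the moment at which its call begins: read the wrist's pose just before it. camera_info takes no time and is no camera call; for the wrist camera it gives the pose at the moment of the call.
- ctrl.job_done(): hands the job in, once; it reports no verdict.
Trained networks look in the newest picture that a camera, given by its name, has taken for a name from the list of things; names that differ only in an ending like _2 or _b are one class to them, and where a whole thing is asked for, a point or a joint stands for the part that bears it (a point fixed in the world has none). Each returns a list of dicts, best first, with "score" (0 to 1); they miss things now and then, are a little off and sometimes report something else, mostly with a low value. They report only what shows in the picture. A call takes as long as a camera call. They do not tell look-alikes from the thing itself.
- ctrl.look_for(name, camera): "extent" ([left, top, right, bottom] in pixels, round what is visible of it).
- ctrl.trace(name, camera): "pixels" (400x640 bool, what is visible of it) and "extent" ([left, top, right, bottom] in pixels, round what is visible of it).
- ctrl.pinpoint(name, camera): "location" ([column, row] in pixels: a listed point, or the origin of a listed thing).
The state is a dict: "clock": time; "q": joint angles; "joint_vel": joint speeds; "tau": joint torques, N m; "tool_pos": TCP position; "eef_rot": TCP orientation; "force": force on the tool from outside, world axes, zero at the start; "torque": the same for the moment, N m; "opening": finger opening in m.
Only numpy, scipy, OpenCV 4.12 (cv2) and the standard library are available. Lean on these libraries where they do the work, as an engineer would, in place of code of your own. Each camera call takes 0.05 s, during which the arm holds its last target. There are 200 camera calls.

## Working session

There is one attempt and no reset: what is moved stays moved. The work goes in short steps, Python scripts to look and compute and a shell command to move; the robot and the scene stay as the last step left them, time stands still between calls to the robot, and variables do not carry over. Pictures are saved under pics/ and viewed, about 8 in all and at most 12, crops included, and the job is handed in when it is done.

```bash
ls; mkdir -p pics
python3 - <<'E'
from rig import ctrl
import cv2, numpy as np
for n in ("scene","side","wrist"):
    im=ctrl.grab_frame(n); cv2.imwrite(f"pics/{n}0.png",im[:,:,::-1])
    print(n,np.round(ctrl.camera_info(n)["camera_from_world"],3).tolist(),ctrl.camera_info(n)["fx"])
s=ctrl.sense();print(s)
E
```

```text
pics
scene [[-0.287, 0.958, -0.007, 0.202], [0.746, 0.219, -0.629, -0.296], [-0.601, -0.186, -0.778, 1.444], [0.0, 0.0, 0.0, 1.0]] 458.67769660733524
side [[-0.934, -0.357, 0.002, 0.426], [-0.227, 0.59, -0.775, 0.206], [0.276, -0.724, -0.632, 1.044], [0.0, 0.0, 0.0, 1.0]] 458.7586103528896
wrist [[1.0, -0.001, -0.0, -0.575], [-0.001, -0.954, 0.3, -0.038], [-0.001, -0.3, -0.954, 0.38], [0.0, 0.0, 0.0, 1.0]] 311.96203525442075
{'clock': 0.15, 'q': array([-2.38798724, 40.50585218, -1.58382704, 85.07665962,  1.26119785,
       54.48441835, -4.32649031]), 'joint_vel': array([ 0.03575047, -0.07397574, -0.04880895, -0.0198315 ,  0.05736273,
       -0.03141806,  0.09277207]), 'tau': array([-2.72933512e-04, -8.83303356e+01,  1.23416293e+00, -2.36189121e+01,
        1.69090542e-02,  5.40951354e-03,  2.67545431e-05]), 'tool_pos': array([ 5.74819854e-01, -4.57941041e-07,  2.55939963e-01]), 'eef_rot': array([ -88.86498596,   89.95040855, -178.86548553]), 'force': array([-0.30727966, -0.03246398,  0.06854426]), 'torque': array([ 0.00895285, -0.01528524,  0.0443014 ]), 'opening': 0.08567523221334017}
```

View pics/scene0.png

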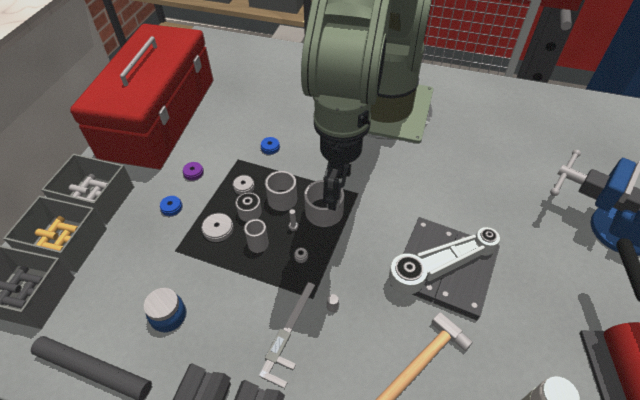

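View pics/side0.png

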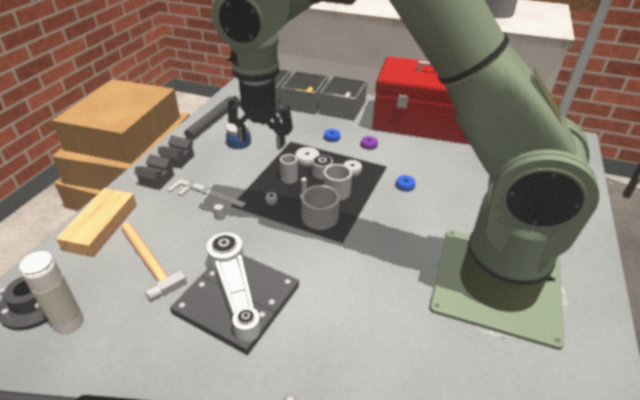

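The scene picture shows the arm with its large eye at (408,267) and small eye at (488,236). On the mat are discs at (243,184), (217,227) and (301,255), sleeves at (282,188), (323,200) and (256,235), the new bushing at (248,204) and the bolt at (292,220). Blue and purple rings lie at (270,145), (193,170) and (171,205). Side view: large eye at (225,243), sleeves at (337,180), (320,205) and (289,168).

```bash
cat > h.py <<'E'
from rig import ctrl
import cv2, numpy as np
Z=dict(large_bushing=.077,small_bushing=.077,driver_32_top=.023,driver_56_top=.023,driver_76_top=.023,sleeve_40_top=.073,sleeve_66_top=.073,sleeve_84_top=.073,new_bushing_top=.055)
def back(cam,px,z):
    i=ctrl.camera_info(cam);T=np.array(i["camera_from_world"]);R,t=T[:3,:3],T[:3,3]
    d=R.T@np.array([(px[0]-i["cx"])/i["fx"],(px[1]-i["cy"])/i["fy"],1]);c=-R.T@t
    return (c+d*(z-c[2])/d[2])[:2]
def proj(cam,P):
    i=ctrl.camera_info(cam);T=np.array(i["camera_from_world"]);p=np.atleast_2d(P)@T[:3,:3].T+T[:3,3]
    return np.c_[p[:,0]/p[:,2]*i["fx"]+i["cx"],p[:,1]/p[:,2]*i["fy"]+i["cy"]]
def circ(c,r,z,n=60):
    a=np.linspace(0,2*np.pi,n);return np.c_[c[0]+r*np.cos(a),c[1]+r*np.sin(a),0*a+z]
E
python3 - <<'E'
from h import *
for cam in ("scene","side"):
    ctrl.grab_frame(cam)
    for n,z in Z.items():
        for d in ctrl.pinpoint(n,cam)[:2]:
            print(cam,n,round(d["score"],2),np.round(d["location"],1),np.round(back(cam,d["location"],z),4))
im=cv2.imread("pics/scene0.png")[150:290,170:370]
cv2.imwrite("pics/crop1.png",cv2.resize(im,None,fx=4,fy=4,interpolation=cv2.INTER_CUBIC))
E
```

```text
scene large_bushing 0.96 [407.6 266. ] [0.6002 0.1668]
scene large_bushing 0.65 [488.8 232.9] [0.4614 0.329 ]
scene small_bushing 0.78 [487.3 233.9] [0.4652 0.3259]
scene driver_32_top 0.64 [302.2 253. ] [ 0.6011 -0.0751]
scene driver_56_top 0.85 [242.1 181.4] [ 0.4328 -0.2985]
scene driver_56_top 0.66 [191.3 169.8] [ 0.4327 -0.4479]
scene driver_76_top 0.9 [215.4 223.4] [ 0.5799 -0.308 ]
scene driver_76_top 0.34 [242.6 182. ] [ 0.4344 -0.2964]
scene sleeve_40_top 0.93 [252.5 224.2] [ 0.5884 -0.1993]
scene sleeve_40_top 0.63 [321.8 191.4] [ 0.4468 -0.0727]
scene sleeve_66_top 0.73 [278.4 180. ] [ 0.4416 -0.1884]
scene sleeve_84_top 0.6 [325.  190.3] [ 0.4412 -0.0661]
scene new_bushing_top 0.61 [249.5 201.6] [ 0.5144 -0.2396]
side large_bushing 0.93 [223.4 244.6] [0.5958 0.1749]
side driver_56_top 0.75 [369.8 141.3] [ 0.418  -0.4431]
side driver_56_top 0.7 [406.1 181.6] [ 0.2667 -0.2756]
side driver_76_top 0.56 [304.4 152. ] [ 0.5907 -0.3113]
side sleeve_40_top 0.72 [287.8 155.8] [ 0.6007 -0.2071]
side sleeve_66_top 0.78 [339.5 169.9] [ 0.4414 -0.1953]
side sleeve_84_top 0.61 [319.3 196.3] [ 0.4543 -0.0681]
side sleeve_84_top 0.54 [321.8 158.5] [ 0.5053 -0.2294]
side new_bushing_top 0.83 [325.5 156.3] [ 0.5074 -0.2684]
```

View pics/crop1.png

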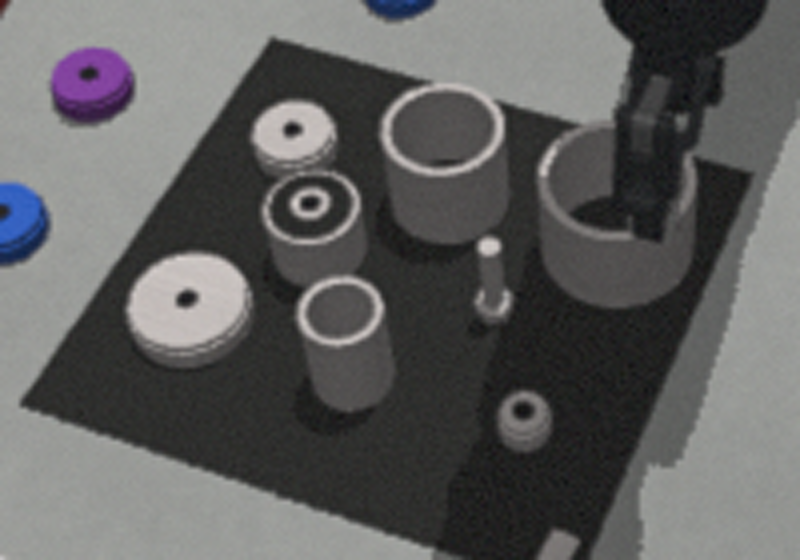

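Look-alikes, full-image pixels:
- **Bushing:** large eye (408,266) is my choice, not the small eye (488,234) or the new bushing (248,202).
- **Driver:** it must bear on a 60/53 mm shell and pass the eye, so 56 mm. That is the bare steel disc at (243,182), not the 76 mm disc (217,225), the 32 mm disc (301,253) or the blue and purple ones.
- **Sleeve:** the bore must be over 60 mm and it must hold up the 80 mm eye, so 66/78 at (281,182). Not the 40 mm one (255,227) or the 84 mm one (324,193), whose bore is larger than the eye.

Next I refine positions with circle fits overlaid on the picture.

Run:
```python
from h import *
from scipy.spatial.transform import Rotation as R
s=ctrl.sense();print(np.round(R.from_euler('xyz',s['eef_rot'],degrees=True).as_matrix(),3).tolist())
c={'large':((.600,.170),.040,.030,.0755),'d56':((.4345,-.2955),.028,.007,.023),'s66':((.4445,-.189),.039,.033,.073),'s84':((.447,-.069),.049,.042,.073),'d76':((.583,-.308),.038,.007,.023)}
out=[]
for cam,b,f in (("scene",(170,150,450,300),2.8),("side",(190,130,390,270),3.9)):
    im=cv2.imread(f"pics/{cam}0.png");im=cv2.resize(im[b[1]:b[3],b[0]:b[2]],None,fx=f,fy=f,interpolation=cv2.INTER_CUBIC)
    for (xy,r1,r2,z) in c.values():
        for r in (r1,r2):
            p=(proj(cam,circ(xy,r,z))+.5-b[:2])*f
            cv2.polylines(im,[np.int32(p)],1,(0,255,0) if r==r1 else (0,0,255),1)
    out.append(im[:546,:780])
w=max(o.shape[1] for o in out)
im=np.vstack([cv2.copyMakeBorder(o,0,0,0,w-o.shape[1],0) for o in out]);im=cv2.resize(im,None,fx=.8,fy=.8*1)
print(im.shape)
cv2.imwrite("pics/ov1.png",out[0]);cv2.imwrite("pics/ov2.png",out[1])
```

```text
[[-0.0, 1.0, 0.0], [-0.0, 0.0, -1.0], [-1.0, -0.0, 0.0]]
(773, 624, 3)
```

View pics/ov1.png

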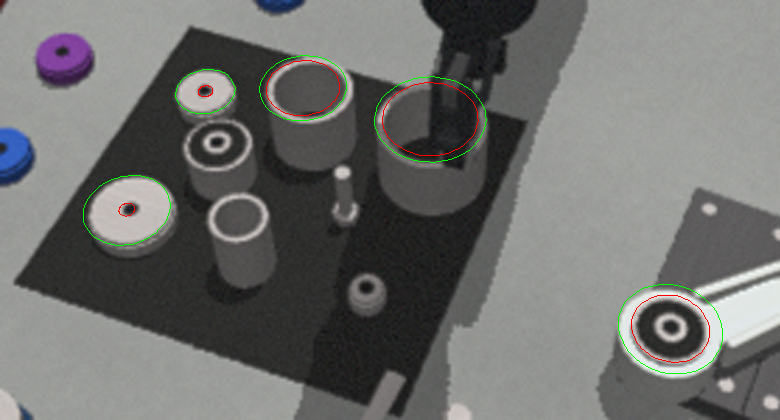

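View pics/ov2.png

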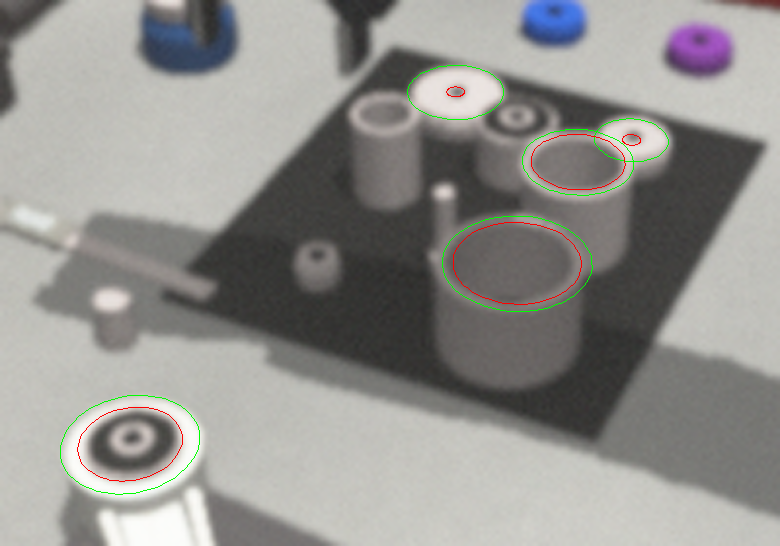

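The overlays agree to within about 3 mm. The 66 sleeve sits about 3 mm further +x/+y than drawn. I'll close the gripper, move high above the bushing, and refine there with the wrist camera.

```bash
python3 -m handwheel '[[1,0,0.083,-0.567,0,0,0],[1,0,0.083,-0.567,0,0,0],[1,0,0.083,-0.567,0,0,0],[1,0,0.083,-0.567,0,0,0],[1,0,0.083,-0.567,0,0,0],[1,0,0.083,-0.567,0,0,0],[1,0,0.083,-0.567,0,0,0],[1,0,0.083,-0.567,0,0,0],[1,0,0.083,-0.567,0,0,0],[1,0,0.083,-0.567,0,0,0]]'
python3 - <<'E'
from h import *
s=ctrl.sense();P=s['tool_pos'];print(P,s['clock'],s['opening'])
out=[]
for cam in ("wrist","scene","side"):
    im=ctrl.grab_frame(cam)[:,:,::-1].copy()
    for n in ("large_bushing",) + (("driver_56_top","sleeve_66_top","sleeve_84_top") if cam!="wrist" else ()):
        for d in ctrl.pinpoint(n,cam)[:1]: print(cam,n,round(d["score"],2),np.round(back(cam,d["location"],Z[n]),4))
    p0=proj(cam,P-[0,0,.025])[0]
    if cam=="wrist":
        for r in (.012,.03,.04): cv2.polylines(im,[np.int32(proj(cam,circ((.6,.17),r,.0755))+.5)],1,(0,255,0))
        cv2.circle(im,tuple(np.int32(p0)),3,(0,0,255),-1); b=im; 
        out.append(cv2.resize(b,(480,300)))
    else:
        x,y=np.int32(p0);x=min(max(x,60),580);y=min(max(y,38),362);b=im[y-38:y+37,x-60:x+60];b=cv2.resize(b,(480,300),interpolation=cv2.INTER_CUBIC)
        for dz,c in ((.012,(255,0,0)),(.025,(0,0,255)),(.038,(0,255,0))):
            q=(proj(cam,P-[0,0,dz])[0]+.5-[x-60,y-38])*4; cv2.circle(b,tuple(np.int32(q)),3,c,-1)
        out.append(b)
g=np.zeros((600,800,3),np.uint8);g[:300,:480]=out[0];g[300:,:400]=out[1][:,40:440];g[300:,400:]=out[2][:,40:440]
cv2.imwrite("pics/w1.png",g)
E
```

```text
clock: 2.15
tool_pos: [0.5999, 0.1697, 0.2564]
eef_rot: [-159.2, 90.0, 110.8]
force: [0.1, 0.2, -0.7]
opening: 0.0001
[0.59993872 0.16968908 0.2563682 ] 2.15 0.00012634427475934973
wrist large_bushing 0.71 [0.6043 0.1725]
scene large_bushing 0.94 [0.5996 0.1716]
scene driver_56_top 0.87 [ 0.4338 -0.4528]
scene sleeve_66_top 0.61 [ 0.4408 -0.1858]
scene sleeve_84_top 0.87 [ 0.4528 -0.0678]
side large_bushing 0.7 [0.5975 0.166 ]
side driver_56_top 0.73 [ 0.2682 -0.2735]
side sleeve_66_top 0.57 [ 0.4472 -0.1891]
side sleeve_84_top 0.88 [ 0.4566 -0.0582]
```

View pics/w1.png

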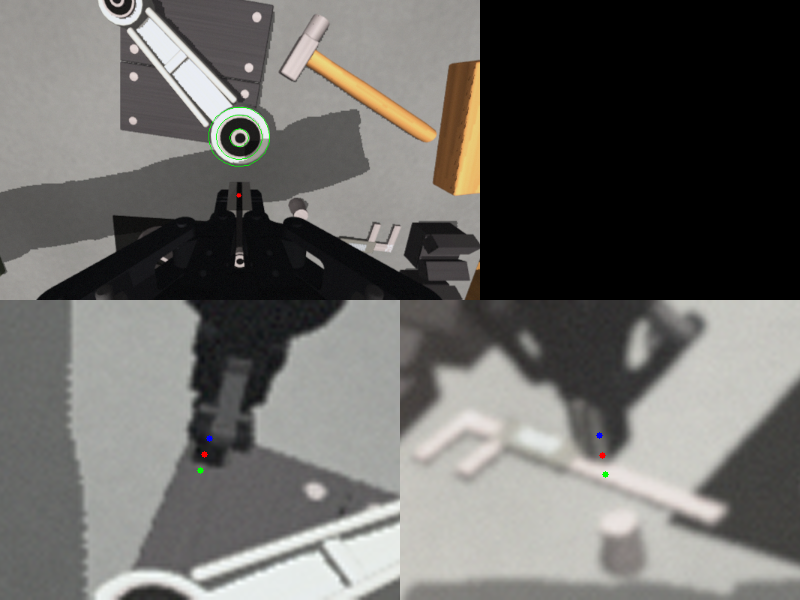

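The red marker at TCP−25 mm sits on the shut fingertips in the scene and side views. The wrist overlay at (0.600, 0.170) is concentric with the bushing (wrist crop (239,137)). I'll descend 124 mm, hold about 3 s, and rise.

```bash
python3 -m handwheel '[[1,0.1,0,0,0,0,0],[1,0.2,0,0,0,0,0],[1,0.3,0,0,0,0,0],[1,0.37,0,0,0,0,0],[1,0.413,0,0,0,0,0],[1,0.413,0,0,0,0,0],[1,0.413,0,0,0,0,0],[1,0.413,0,0,0,0,0],[1,0.413,0,0,0,0,0],[1,0.413,0,0,0,0,0]]'
for i in 1 2 3; do python3 -m handwheel '[[1,0,0,0,0,0,0],[1,0,0,0,0,0,0],[1,0,0,0,0,0,0],[1,0,0,0,0,0,0],[1,0,0,0,0,0,0],[1,0,0,0,0,0,0],[1,0,0,0,0,0,0],[1,0,0,0,0,0,0],[1,0,0,0,0,0,0],[1,0,0,0,0,0,0]]'; done
python3 - <<'E'
from h import *
im=ctrl.grab_frame("scene");cv2.imwrite("pics/s_mat.png",im[:,:,::-1])
im=ctrl.grab_frame("side");cv2.imwrite("pics/s_b.png",im[:,:,::-1])
E
python3 -m handwheel '[[1,-0.1,0,0,0,0,0],[1,-0.2,0,0,0,0,0],[1,-0.3,0,0,0,0,0],[1,-0.413,0,0,0,0,0],[1,-0.413,0,0,0,0,0],[1,-0.413,0,0,0,0,0]]'
python3 - <<'E'
from h import *
from scipy.spatial.transform import Rotation as R
s=ctrl.sense();M=R.from_euler('xyz',s['eef_rot'],degrees=True).as_matrix();print(s['tool_pos'],np.round(M,3).tolist(),s['clock'])
print(M.T@(np.array([.4345,-.2955,.256])-s['tool_pos'])/.3, R.from_matrix(M).magnitude())
E
```

```text
clock: 3.75
tool_pos: [0.6001, 0.1702, 0.133]
eef_rot: [111.1, 90.0, 21.1]
force: [-0.5, 0.4, 0.8]
opening: 0.0
clock: 4.75
tool_pos: [0.5999, 0.1701, 0.1323]
eef_rot: [-88.1, 90.0, -178.1]
force: [0.4, 0.6, 0.2]
opening: 0.0001
clock: 5.75
tool_pos: [0.5998, 0.1701, 0.1324]
eef_rot: [-100.5, 90.0, 169.5]
force: [-0.1, -0.5, -0.6]
opening: -0.0002
clock: 6.75
tool_pos: [0.5999, 0.1701, 0.1324]
eef_rot: [-122.8, 90.0, 147.2]
force: [0.4, 0.5, 0.5]
opening: 0.0
clock: 7.45
tool_pos: [0.5999, 0.1701, 0.2565]
eef_rot: [113.1, 90.0, 23.1]
force: [0.3, 0.8, -0.5]
opening: -0.0
[0.59989748 0.17012454 0.25648938] [[0.001, 1.0, -0.0], [0.0, -0.0, -1.0], [-1.0, 0.001, -0.0]] 7.45
[ 9.56481912e-04 -5.51294427e-01  1.55209319e+00] 2.094222399660645
```

```bash
python3 -m handwheel '[[1,0,-0.276,0.776,0,0,0],[1,0,-0.276,0.776,0,0,0],[1,0,-0.276,0.776,0,0,0],[1,0,-0.276,0.776,0,0,0],[1,0,-0.276,0.776,0,0,0],[1,0,-0.276,0.776,0,0,0]]'
python3 -m handwheel '[[1,0,-0.276,0.776,0,0,0],[1,0,-0.276,0.776,0,0,0],[1,0,-0.276,0.776,0,0,0],[1,0,-0.276,0.776,0,0,0],[1,0,-0.276,0.776,0,0,0],[1,0,-0.276,0.776,0,0,0],[1,0,-0.276,0.776,0,0,0],[1,0,-0.276,0.776,0,0,0],[1,0,-0.276,0.776,0,0,0],[1,0,-0.276,0.776,0,0,0]]'
python3 - <<'E'
from h import *
print(ctrl.sense()['tool_pos'])
im=ctrl.grab_frame("wrist")[:,:,::-1].copy()
for n in ("driver_56_top","sleeve_66_top"):
    for d in ctrl.pinpoint(n,"wrist")[:2]: print(n,round(d["score"],2),d["location"],np.round(back("wrist",d["location"],Z[n]),4))
for xy,r,z in (((.4345,-.2955),.028,.023),((.4345,-.2955),.007,.023),((.447,-.186),.039,.073),((.447,-.186),.033,.073)):
    cv2.polylines(im,[np.int32(proj("wrist",circ(xy,r,z))+.5)],1,(0,255,0))
cv2.imwrite("pics/w2.png",im)
E
```

```text
clock: 8.05
tool_pos: [0.5148, -0.0688, 0.2557]
eef_rot: [-42.1, 89.8, -132.5]
force: [0.1, 1.8, -0.9]
opening: 0.0001
clock: 9.05
tool_pos: [0.4347, -0.2947, 0.2562]
eef_rot: [-139.5, 90.0, 130.6]
force: [0.3, -0.3, -0.1]
opening: -0.0003
[ 0.4346624  -0.29469345  0.25619357]
driver_56_top 0.91 [174.8, 161.6] [ 0.2712 -0.283 ]
driver_56_top 0.78 [318.6, 173.2] [ 0.4347 -0.2965]
```

View pics/w2.png

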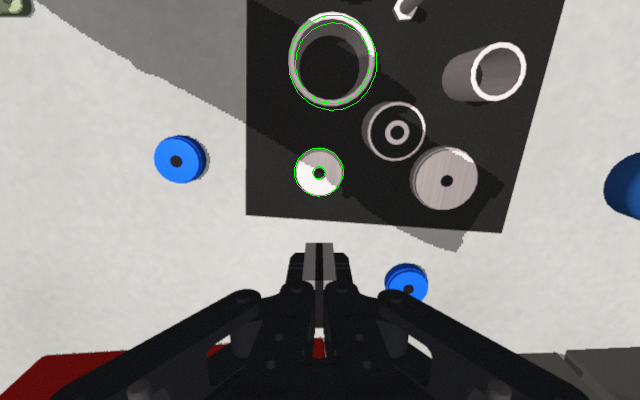

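The disc at (319,173) is bare steel and the overlay is concentric with it. The sleeve at (332,60) matches within about 2 mm. The blue look-alikes at (180,160) and (407,285) are clear of both. I'll descend 178 mm on the disc, hold, and rise.

```bash
python3 -m handwheel '[[1,0.1,0,0,0,0,0],[1,0.2,0,0,0,0,0],[1,0.3,0,0,0,0,0],[1,0.4,0,0,0,0,0],[1,0.5,0,0,0,0,0],[1,0.56,0,0,0,0,0],[1,0.593,0,0,0,0,0],[1,0.593,0,0,0,0,0],[1,0.593,0,0,0,0,0],[1,0.593,0,0,0,0,0]]'
for i in 1 2 3; do python3 -m handwheel '[[1,0,0,0,0,0,0],[1,0,0,0,0,0,0],[1,0,0,0,0,0,0],[1,0,0,0,0,0,0],[1,0,0,0,0,0,0],[1,0,0,0,0,0,0],[1,0,0,0,0,0,0],[1,0,0,0,0,0,0],[1,0,0,0,0,0,0],[1,0,0,0,0,0,0]]'; done
python3 -m handwheel '[[1,-0.1,0,0,0,0,0],[1,-0.2,0,0,0,0,0],[1,-0.3,0,0,0,0,0],[1,-0.4,0,0,0,0,0],[1,-0.5,0,0,0,0,0],[1,-0.593,0,0,0,0,0],[1,-0.593,0,0,0,0,0],[1,-0.593,0,0,0,0,0]]'
```

```text
clock: 10.2
tool_pos: [0.4346, -0.2957, 0.0794]
eef_rot: [54.8, 89.9, -35.2]
force: [0.1, -0.8, 0.3]
opening: -0.0001
clock: 11.2
tool_pos: [0.4342, -0.2955, 0.0784]
eef_rot: [-99.9, 90.0, 170.1]
force: [0.1, -0.1, -0.1]
opening: -0.0002
clock: 12.2
tool_pos: [0.4343, -0.2955, 0.0784]
eef_rot: [-99.9, 90.0, 170.1]
force: [-0.4, -0.1, 0.2]
opening: -0.0001
clock: 13.2
tool_pos: [0.4343, -0.2955, 0.0784]
eef_rot: [-61.9, 90.0, -151.9]
force: [0.6, -0.3, -0.3]
opening: -0.0001
clock: 14.0
tool_pos: [0.4342, -0.2955, 0.2564]
eef_rot: [50.0, 90.0, -40.1]
force: [-0.7, -0.2, -0.6]
opening: -0.0003
```

Next is the 66 sleeve: dx +0.0125 gives ty 0.042, dy +0.110 gives tz −0.367. I'll check it from above before descending.

```bash
python3 -m handwheel '[[1,0,0.042,-0.367,0,0,0],[1,0,0.042,-0.367,0,0,0],[1,0,0.042,-0.367,0,0,0],[1,0,0.042,-0.367,0,0,0],[1,0,0.042,-0.367,0,0,0],[1,0,0.042,-0.367,0,0,0],[1,0,0.042,-0.367,0,0,0],[1,0,0.042,-0.367,0,0,0]]'
python3 - <<'E'
from h import *
print(ctrl.sense()['tool_pos'])
im=ctrl.grab_frame("wrist")[:,:,::-1].copy()
for d in ctrl.pinpoint("sleeve_66_top","wrist")[:2]: print(round(d["score"],2),d["location"],np.round(back("wrist",d["location"],.073),4))
f=3;c=np.int32(proj("wrist",[.4468,-.1855,.073])[0]);x0,y0=c[0]-100,max(c[1]-80,0)
im=cv2.resize(im[y0:y0+160,x0:x0+200],None,fx=f,fy=f,interpolation=cv2.INTER_CUBIC)
for r in (.039,.033): cv2.polylines(im,[np.int32((proj("wrist",circ((.4468,-.1855),r,.073))+.5-[x0,y0])*f)],1,(0,255,0))
cv2.imwrite("pics/w3.png",im)
E
```

```text
clock: 14.8
tool_pos: [0.4467, -0.186, 0.2561]
eef_rot: [-82.5, 90.0, -172.5]
force: [-0.1, -0.7, 0.2]
opening: 0.0001
[ 0.4467136  -0.1859976   0.25614934]
0.79 [318.3, 182.2] [ 0.4467 -0.1851]
```

View pics/w3.png

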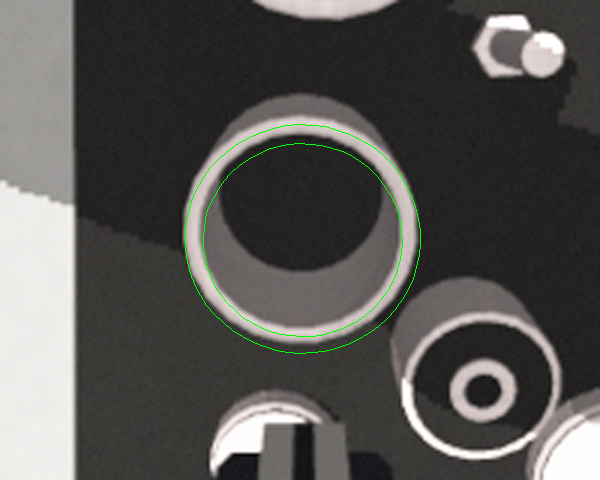

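The rim sits about 3 mm toward +y of the drawn circle (crop (301,230) against (303,239)), so the centre is about (0.446, −0.183). I'll descend with that correction, hold, and rise to about 25 cm plus.

```bash
python3 -m handwheel '[[1,0,-0.002,-0.01,0,0,0],[1,0.1,-0.002,-0.01,0,0,0],[1,0.2,-0.002,-0.01,0,0,0],[1,0.3,-0.002,-0.01,0,0,0],[1,0.37,-0.002,-0.01,0,0,0],[1,0.427,-0.002,-0.01,0,0,0],[1,0.427,-0.002,-0.01,0,0,0],[1,0.427,-0.002,-0.01,0,0,0],[1,0.427,-0.002,-0.01,0,0,0],[1,0.427,-0.002,-0.01,0,0,0]]'
for i in 1 2 3; do python3 -m handwheel '[[1,0,0,0,0,0,0],[1,0,0,0,0,0,0],[1,0,0,0,0,0,0],[1,0,0,0,0,0,0],[1,0,0,0,0,0,0],[1,0,0,0,0,0,0],[1,0,0,0,0,0,0],[1,0,0,0,0,0,0],[1,0,0,0,0,0,0],[1,0,0,0,0,0,0]]'; done
python3 -m handwheel '[[1,-0.1,0,0,0,0,0],[1,-0.2,0,0,0,0,0],[1,-0.3,0,0,0,0,0],[1,-0.4,0,0,0,0,0],[1,-0.46,0,0,0,0,0],[1,-0.46,0,0,0,0,0],[1,-0.46,0,0,0,0,0],[1,-0.46,0,0,0,0,0],[1,-0.46,0,0,0,0,0],[1,-0.46,0,0,0,0,0]]'
python3 - <<'E'
from h import *
cv2.imwrite("pics/end.png",ctrl.grab_frame("scene")[:,:,::-1])
a,b=cv2.imread("pics/scene0.png"),cv2.imread("pics/end.png")
print(ctrl.sense()['tool_pos'])
E
```

```text
clock: 15.9
tool_pos: [0.4466, -0.1825, 0.129]
eef_rot: [70.3, 89.9, -19.7]
force: [0.0, -0.4, 0.7]
opening: -0.0002
clock: 16.9
tool_pos: [0.4463, -0.1824, 0.1282]
eef_rot: [-89.5, 90.0, -179.5]
force: [0.4, 0.3, 0.1]
opening: -0.0003
clock: 17.9
tool_pos: [0.4463, -0.1824, 0.1282]
eef_rot: [-82.3, 90.0, -172.3]
force: [0.1, 0.6, -1.0]
opening: 0.0002
clock: 18.9
tool_pos: [0.4462, -0.1824, 0.1282]
eef_rot: [-94.8, 90.0, 175.2]
force: [0.3, -0.5, -0.4]
opening: -0.0004
clock: 19.9
tool_pos: [0.4462, -0.1823, 0.2657]
eef_rot: [-107.0, 89.9, 163.0]
force: [-0.4, -0.0, -1.4]
opening: 0.0003
[ 0.44618998 -0.18235735  0.26581035]
```

View pics/end.png

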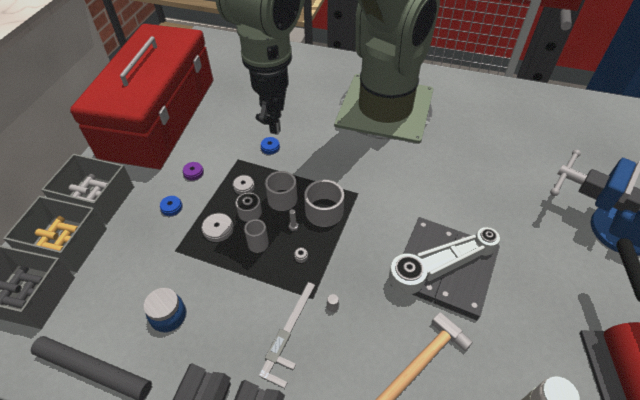

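Nothing has moved: every piece is at the same pixel as at the start, and the hand is raised.

```bash
python3 -c "
from rig import ctrl
print(ctrl.job_done())"
```

```text
the job is handed in; nothing more can be done
None
```

I pointed with shut fingertips at the large bushing, then the plain steel 56 mm driver disc, then the 66 mm bore receiver sleeve. Each hold lasted about 3 s with the tips about 3 cm above the middle. All travel was with the tips about 23 cm up, and the hand finished with the TCP at 0.266 m and the tips at about 0.24 m. The job was handed in at about 20 s.

**Position checks:** The wrist-camera circles matched the bushing and the disc from directly above. For the sleeve they showed a 3 mm offset, which I corrected before going down but did not view again. The networks were sometimes wrong, picking a blue or purple look-alike for the 56 mm disc and scattering by up to about 8 mm on the bushing, so I relied on the circle fits.

**Contact checks:** Force readings stayed within about 2 N, which is noise. The last picture shows every piece where it started.

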